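# Index the sample carriage to its next lock hole

### The job

On the sample positioner, first slide the blue travel stop along its track until its yellow pointer stands on the red line, leaving the carriage locked where it is meanwhile. Then pull the orange lock knob up, slide the carriage on to the next hole, towards the stop, and let the pin go fully home in that hole, with the stop still on its line; finish while still gripping the knob, keeping the pin held down. Leave the other things on the bench alone.

Things in the scene. Friction and masses are not known exactly. Their poses are not given: they have to be found in the camera images.
- positioner: Sample positioner fixed to the bench: dark steel base 170 x 310 x 10 mm, steel rail (36 mm wide, top 34 mm up) along its y axis, x to the back, z up. Origin on the bench under the rail's middle. Lock holes, 10.5 mm wide, at y = -60 (carriage locked here at the start), 0 (its next hole) and +60 mm. The stop's track runs in front at x = -60 mm, and before it a white scale with one red line.
- red_line (a point): The red line across the white scale, 5 mm wide: its centre at x = -88.5, y = +38, z = 11 mm in the positioner's frame, whose axes it shares. Target of the stop's pointer.
- next_hole (a point): Mouth of the next lock hole, on the rail's top at x = 0, y = 0, z = 34 mm in the positioner's frame.
- stop_top (a point): Centre of the top of the travel stop's blue upright fin, 90 mm above the bench. The fin is the grip: 12 mm thick along the track, 26 mm across it, free down to its shoe (30 x 30 mm, top 33 mm up). A steel arm 14 mm wide reaches from it across the rail, 38 to 50 mm up, and bars the carriage; a carriage run against it pushes the stop along.
- stop_pointer (a point): Tip of the stop's yellow pointer, at its foot on the robot's side, 28.5 mm in front of the fin's centre and in line with it along the track.
- stop_slide (a joint): Position of the travel stop on its track in m, growing along the positioner's +y: 0 nearest the carriage's start (start 0 to 0.02), 0.065 with the pointer on the red line, 0.105 at the end. Friction of about 2 N holds it where it is left.
- carriage: Grey carriage 50 x 50 mm on the rail, its top 52 mm above the bench, with a black holder and two capped vials (their tops 66 mm above the bench, 43 mm behind the knob's axis) hanging at its back. Origin on the rail's top under its middle, axes as the positioner's.
- carriage_slide (a joint): Position of the carriage along the rail in m, growing along the positioner's +y towards the stop: 0 in the first hole, 0.060 in the next hole, 0.120 in the last. Slides with about 1.5 N of friction once the pin is out; about 1 mm of play when the pin is in.
- lock_knob: Orange round lock knob, 26 mm diameter and 26 mm high, upright on the carriage's middle, with the 8 mm round-nosed steel pin below it; it moves only up and down on the carriage. Its origin is on the pin's axis, level with the rail's top when the pin is home.
- knob_top (a point): Centre of the knob's top, 94 mm above the bench with the pin home; the knob's underside is 26 mm lower. The collar below the knob ends 58 mm above the bench.
- pin_lift (a joint): How far the knob and its pin are pulled up, in m: 0 with the pin fully home, 0.018 at the upper limit. The pin reaches 12 mm into its hole, so it is out from 0.012 on. A spring draws it down with 3 N when home and about 6.6 N at the top; over the rail between holes it rests at 0.012.
- mug: Striped mug, 86 mm, 90 mm high, bystander. Origin under its centre.
- beaker: Small clear beaker, 45 mm wide, 54 mm high, bystander. Origin under its centre.
- vial_7: Red-capped vial, 22 mm wide, 56 mm high, bystander. Origin under its centre.
- tape: Roll of white tape, 68 mm wide, 18 mm high, lying flat behind the positioner, bystander. Origin under its centre.
- white_bottle: White bottle with a blue cap, 48 mm wide, 85 mm high, behind the positioner, bystander. Origin under its centre.

How it is judged (in metres and radians):
On the way, in this order (a step that is already met when the one before it is completed fails the run):
1. the stop's pointer stands on the red line (within 5 mm) while the carriage is still locked in its first hole (y of stop_pointer in the frame of red_line between -0.005 and 0.005 m and value of joint each of carriage_slide, pin_lift below 0.004 m), for 0.2 s.
2. the lock pin is pulled clear of the first hole (value of joint pin_lift above 0.012 m and value of joint carriage_slide below 0.03 m), for 0.05 s.
At the end, for the whole second after the job is handed in: The carriage stands at its next hole (within 3 mm) with the pin home (lifted less than 2 mm), the stop's pointer is within 5 mm of the red line, and the fingers still hold the knob with more than 4 N (y of stop_pointer in the frame of red_line between -0.005 and 0.005 m and value of joint carriage_slide between 0.057 and 0.063 m and value of joint pin_lift between -0.002 and 0.002 m and contact force between the fingers and lock_knob above 4 N); the arm keeps its last pose, push and grip.
It fails at once if a bystander (mug, beaker, vial, tape, bottle) is moved more than 30 mm (distance of any of mug, beaker, vial_7, tape, white_bottle from where it was at the start of the episode above 0.03 m).
It also fails if it takes over 45 s, if anything falls off the work surface, if the arm or the gripper's body presses on something with over 40 N, if the wrist force passes 120 N, or if a joint passes its speed limit or range.

### The arm

A 7-joint arm with a two-finger parallel gripper is mounted at the origin on a cart in front of the work surface, level with it; the furniture and walls round the work are solid. World frame = base frame: x ahead of the robot, y to its left, z up, the work surface at z = 0. Lengths are in m, angles in degrees, forces in N, time in s.
With the tool pointing down it reaches from about 0.425 to 0.875 m from the base axis. Payload 4.7 kg.
Tool frame: the origin (TCP) lies on the mounting face of the last link; the fingertips stand 182 mm ahead of it and the grasp point (between the pads) lies 164 mm ahead of it; z points along the fingers, y is the line along which they close (so a half turn about z gives the same grasp; the last joint's range is limited). The gripper opens to 87 mm and grips with 3 to 60 N. Pads are 19 mm wide; open, the fingers measure 117 mm over their backs; the gripper's body (75 mm by 190 mm) begins 51 mm behind the grasp point.
Start: joints at [68.302, 18.392, -4.016, 83.108, 1.295, 78.541, -3.26], TCP at [0.249, -0.601, 0.405] pointing down, gripper open.
Joint ranges: [-163.93, 163.93], [-17.29, 119.83], [-79.2, 71.16], [3.27, 140.29], [-89.18, 269.18], [5.43, 117.66], [-154.24, 154.24]. Speed limits (degrees/s): [147.25, 147.25, 180, 180, 180, 180, 180].

### API

Orientations are given as [roll, pitch, yaw] about the fixed x, y, z axes, in that order (R = Rz(yaw) Ry(pitch) Rx(roll)).
In Python, from cell import env gives the robot as it stands.
- The arm moves only by the tool servo_tool, never from a script. Its argument "plan" is a list of rows, each an object with "xyz": the shift along the tool's x, y, z in cm, a list of three; "twist": the turn, a rotation vector about the tool's x, y, z in degrees, a list of three; "jaw": the closure, from 0 (fully open) to 1 (shut). In form: [{"xyz": [x, y, z], "twist": [wx, wy, wz], "jaw": jaw}, ...]. A call has 1 to 10 rows; each row is the pose to reach, as a shift and turn from the pose commanded when the call began, along the tool's axes at that moment; what a row does not reach only later rows make up. A row lasts 1/12 s, in which the tool goes at most 41.7 mm and 7.16 degrees, less where a joint would pass 70% of its speed; a pose out of reach is approached as far as the arm can. A call with a gripper value outside its range is refused whole. The fingers move at their own pace and stop on an object; "newtons" is the grip in N (left out, the last holds). Time passes only in rows, so rows that repeat a pose let the fingers close. It gives the time, the measured TCP pose, the force, the opening and the grip force at its end, in the units of the state.
- env.get_obs(): the state, without advancing time (a new reading comes with each control period).
- env.read_camera(name): name is "side" or "top"; returns a dict with "img" (384x512x3 uint8, red, green, blue), "camera_matrix" (3x3 intrinsics, pixels), "R" (3x3) and "t" (3): a world point X has camera coordinates R X + t. Camera axes: x right, y down, z forward; pixel columns grow to the right and rows downward; lengths in m; the calibration is good to about 2 mm. A picture is of the moment at which its call begins. There is no depth.
- env.sign_off(): hands the job in; it is judged then, once.
The state is a dict: "time_s": time; "qpos": joint angles; "joint_velocities": joint speeds; "effort": joint torques, N m; "tool_pos": TCP position; "tool_rot": TCP orientation; "force": force on the tool from outside, world axes, zero at the start; "wrist_torque": the same for the moment, N m; "grip_width": finger opening in m; "grasp_force": force on a finger pad.
Only numpy, scipy, OpenCV 4.12 (cv2) and the standard library are available. Lean on these libraries where they do the work, as an engineer would, in place of code of your own. Each camera call takes 0.05 s, during which the arm holds its last target. There are 200 camera calls.

## Working session

There is one attempt and no reset: what is moved stays moved. The work goes in short steps, Python scripts to look and compute and a tool call to move; the robot and the scene stay as the last step left them, time stands still between calls to the robot, and variables do not carry over. Pictures are saved under pics/ and viewed, at most 10 in all, crops included, and the job is handed in when it is done.

Besides the shell and the picture viewer there is one more tool, called after "Request:" as name(argument=value, ...) on one line, values as JSON. servo_tool: Moves the arm, as the interface text tells. Its arguments: {"type":"object","properties":{"plan":{"type":"array","items":{"type":"object","properties":{"xyz":{"type":"array","items":{"type":"number"}},"twist":{"type":"array","items":{"type":"number"}},"jaw":{"type":"number"}}}},"newtons":{"type":"number"}},"required":["plan"]}

```bash
ls; mkdir -p pics; python3 - <<'E'
from cell import env
import cv2,pickle
print(env.get_obs())
for n in("side","top"):
    c=env.read_camera(n); pickle.dump(c,open(n+".pkl","wb")); cv2.imwrite(f"pics/{n}0.png",c["img"][:,:,::-1]); print(n,c["camera_matrix"],c["R"],c["t"])
E
```

```text
pics
{'time_s': 0.0, 'qpos': array([68.30331132, 18.44085674, -4.01665301, 83.17581479,  1.29376513,
       78.54039963, -3.25985123]), 'joint_velocities': array([ 0.11773258,  0.03440131,  0.09582511,  0.05794754,  0.002311  ,
        0.00811504, -0.03706319]), 'effort': array([ 4.97548408e-04, -4.91287100e+01, -4.03993120e-01, -3.12518513e+01,
       -6.43322314e-02,  4.38447192e-02,  1.80346033e-04]), 'tool_pos': array([ 0.24869691, -0.60031895,  0.40363295]), 'tool_rot': array([-1.79888110e+02,  4.20078557e-03,  2.25074293e+01]), 'force': array([ 0.0995108 , -0.2336073 ,  0.28667764]), 'wrist_torque': array([-0.06375827,  0.00552451,  0.01820052]), 'grasp_force': 0.0, 'grip_width': 0.08708876467894057}
side [[405.06886794   0.         260.10460668]
 [  0.         405.06886794 191.53773314]
 [  0.           0.           1.        ]] [[ 0.98201359 -0.18760246 -0.02132214]
 [-0.09775994 -0.40858973 -0.90746759]
 [ 0.16153114  0.89322995 -0.41958067]] [-0.58261628  0.08147386  1.22943825]
top [[386.11940222   0.         253.5826643 ]
 [  0.         386.11940222 187.18261427]
 [  0.           0.           1.        ]] [[-0.02021991 -0.99956789 -0.02133522]
 [-0.9856399   0.02350731 -0.16721662]
 [ 0.16764589  0.01764773 -0.98568931]] [-0.10676469  0.5820204   1.1953426 ]
```

View pics/side0.png

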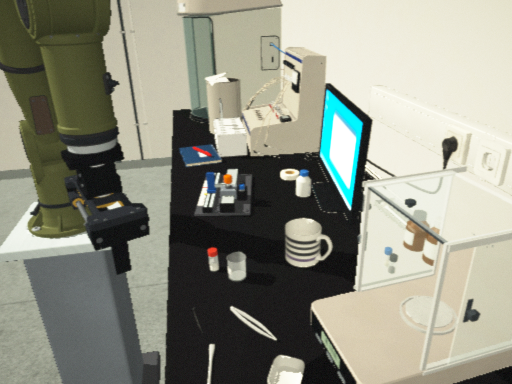

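View pics/top0.png

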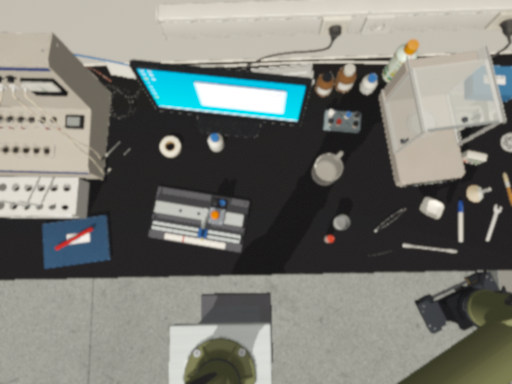

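The side view shows the positioner around (225,195): blue fin at about (211,182), orange knob at (228,180). The top view shows it around (200,220), with the knob at (214,214) and the fin at (203,233). I'll zoom into both next.

```bash
python3 - <<'E'
import pickle,cv2,numpy as np
s=pickle.load(open("side.pkl","rb"))["img"];t=pickle.load(open("top.pkl","rb"))["img"]
a=cv2.resize(s[160:225,185:265],None,fx=5,fy=5,interpolation=cv2.INTER_NEAREST)
b=cv2.resize(t[180:258,140:260],None,fx=5,fy=5,interpolation=cv2.INTER_NEAREST)
im=np.zeros((600,800,3),np.uint8)
a=cv2.resize(s[165:220,190:260],None,fx=5,fy=5,interpolation=cv2.INTER_NEAREST); b=cv2.resize(t[182:254,145:253],None,fx=4,fy=4,interpolation=cv2.INTER_NEAREST)
im[:275,:350]=a; im[300:300+288,:432]=b
cv2.imwrite("pics/z0.png",im[:,:,::-1])
for nm,g in(("side",s),("top",t)):
  h=cv2.cvtColor(g,cv2.COLOR_RGB2HSV)
  roi=np.zeros(h.shape[:2],np.uint8)
  if nm=="side": roi[165:220,190:260]=1
  else: roi[182:254,145:253]=1
  for c,lo,hi in(("orange",(8,150,120),(18,255,255)),("blue",(100,150,60),(125,255,255)),("red",(0,120,100),(5,255,255)),("yellow",(22,120,120),(35,255,255))):
    m=cv2.inRange(h,lo,hi)*roi
    n,l,st,ce=cv2.connectedComponentsWithStats(m)
    for i in range(1,n): print(nm,c,st[i],ce[i].round(1))
E
```

```text
side orange [223 174   9  10  69] [227.1 178.6]
side blue [206 172  10  21 139] [210.4 181.7]
side blue [239 184   5   5  24] [241.1 186.1]
side yellow [205 194   2   1   2] [205.5 194. ]
top orange [211 211   8   8  47] [214.8 214.4]
top blue [219 200   6   5  24] [221.7 202. ]
top blue [199 230   7   7  39] [202.1 232.8]
```

View pics/z0.png

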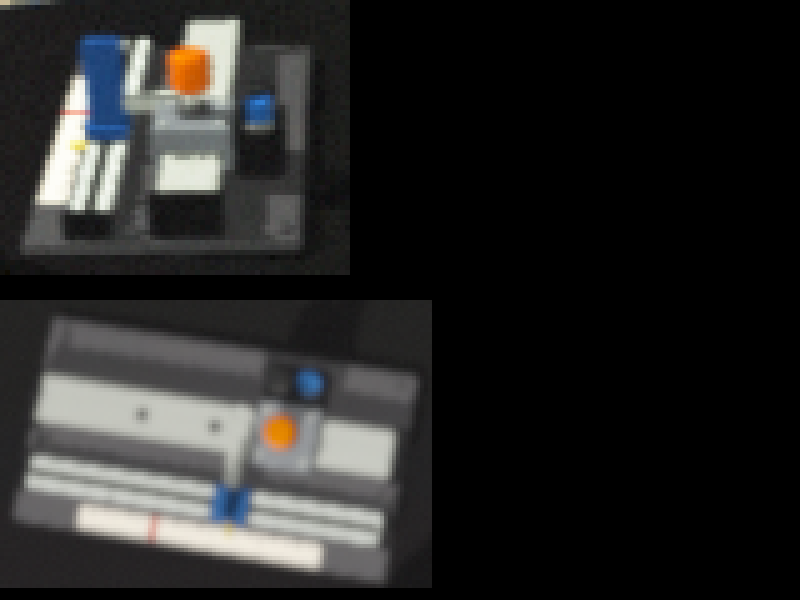

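The zoom shows the stop close to the carriage. In top-image pixels the red line is at about (183,239) and the free holes at (198.8,213.5) and (180.5,210.3). The base corners are clear. I'll triangulate and fit the planar pose.

```bash
cat > h.py <<'E'
import numpy as np,pickle
def ray(c,p):
    K,R,t=c["camera_matrix"],c["R"],c["t"]; d=R.T@np.linalg.solve(K,[p[0],p[1],1.]); return -R.T@t,d/np.linalg.norm(d)
def plane(c,p,z):
    o,d=ray(c,p); return (o+d*(z-o[2])/d[2])
def tri(c1,p1,c2,p2):
    o1,d1=ray(c1,p1);o2,d2=ray(c2,p2)
    s=np.linalg.lstsq(np.c_[d1,-d2],o2-o1,rcond=None)[0]; a,b=o1+s[0]*d1,o2+s[1]*d2
    return (a+b)/2,np.linalg.norm(a-b)
def kabsch(A,B): # A local -> B world, 2D
    ma,mb=A.mean(0),B.mean(0); H=(A-ma).T@(B-mb); th=np.arctan2(H[0,1]-H[1,0],H[0,0]+H[1,1])
    R=np.array([[np.cos(th),-np.sin(th)],[np.sin(th),np.cos(th)]]); return R,mb-R@ma,np.degrees(th)
E
python3 - <<'E'
from h import *
s,t=[pickle.load(open(n+".pkl","rb")) for n in("side","top")]
np.set_printoptions(precision=4,suppress=True)
zt=lambda x,y:(145+x/4-.5,182+(y-300)/4-.5)
zs=lambda x,y:(190+x/5-.5,165+y/5-.5)
L=[((85,155),zt(52,318),.01),((85,-155),zt(420,374),.01),((-85,-155),zt(386,582),.01),((-85,155),zt(14,518),.01),
((0,0),zt(215,426),.034),((0,60),zt(142,413),.034),((-88.5,38),zt(153,527),.011),((0,-60),(214.8,214.4),.094)]
A=np.array([l[0] for l in L])/1e3;B=np.array([plane(t,p,z)[:2] for _,p,z in L])
R,T,th=kabsch(A,B);print("pose",T,th);print((A@R.T+T-B)*1e3)
# check from side
Ls=[((-85,-155),zs(22,248),.01),((85,-155),zs(302,248),.01),((85,155),zs(310,47),.01),((-88.5,38),zs(76,112),.011)]
A2=np.array([l[0] for l in Ls])/1e3;B2=np.array([plane(s,p,z)[:2] for _,p,z in Ls]);print("side res",(A2@R.T+T-B2)*1e3)
for n,a,b in(("knob",(227.1,178.6),(214.8,214.4)),("fin top/ctr",zs(100,40),(202.1,232.8)),("red",zs(76,112),zt(153,527))):
    P,e=tri(s,a,t,b);print(n,P,e,"local",R.T@(P[:2]-T)*1e3)
p=plane(t,zt(230,530),.011)[:2];print("pointer",R.T@(p-T)*1e3)
p=plane(t,(202.1,232.8),.088)[:2];print("fin top",p,R.T@(p-T)*1e3)
print("red",R@[-.0885,.038]+T,"knob",R@[0,-.06]+T,"hole",T)
E
```

```text
pose [0.4945 0.062 ] -10.512550280193944
[[ 8.6913 -2.9117]
 [ 6.3766 -1.3352]
 [ 7.9494 -0.901 ]
 [ 6.7754  0.4731]
 [-7.1334  0.9452]
 [-8.0696  0.634 ]
 [-8.2775  0.3795]
 [-6.3122  2.7161]]
side res [[ 6.4668  3.6989]
 [ 9.5518 10.8955]
 [ 8.2008  5.5693]
 [-6.6253  2.2447]]
knob [0.4903 0.0019 0.0812] 0.0015914288567601923 local [  6.8997 -59.8791]
fin top/ctr [0.4362 0.0396 0.0919] 0.0032374512205886083 local [-53.1514 -32.703 ]
red [0.4219 0.1154 0.0101] 0.0016248827044770247 local [-81.0898  39.1753]
pointer [-72.4995 -23.3608]
fin top [0.4348 0.0402] [-54.6533 -32.3431]
red [0.4144 0.1155] knob [0.4835 0.003 ] hole [0.4945 0.062 ]
```

All corners are off by the same ~15 mm in x, so the base plate isn't centred on the rail in x (the text only puts the origin under the rail). I'll refit using the holes, line and knob, with corners contributing y only.

```bash
python3 - <<'E'
from h import *
s,t=[pickle.load(open(n+".pkl","rb")) for n in("side","top")]
np.set_printoptions(precision=4,suppress=True)
zt=lambda x,y:(145+x/4-.5,182+(y-300)/4-.5)
zs=lambda x,y:(190+x/5-.5,165+y/5-.5)
L=[((70,155),zt(52,318),.01),((70,-155),zt(420,374),.01),((-100,-155),zt(386,582),.01),((-100,155),zt(14,518),.01),
((0,0),zt(215,426),.034),((0,60),zt(142,413),.034),((-88.5,38),zt(153,527),.011),((0,-60),(214.8,214.4),.09)]
A=np.array([l[0] for l in L])/1e3;B=np.array([plane(t,p,z)[:2] for _,p,z in L])
R,T,th=kabsch(A,B);print("pose",T,th);print((A@R.T+T-B)*1e3)
loc=lambda P:R.T@(P[:2]-T)*1e3
np.savez("pose.npz",R=R,T=T,th=th)
for n,a,b in(("knob",(227.1,178.6),(214.8,214.4)),("red",zs(76,112),zt(153,527)),("pointer",zs(77,146),zt(230,530)),("fin",zs(101,38),(202.1,232.8))):
    P,e=tri(s,a,t,b);print(n,P,e,"local",loc(P))
print("pointer",loc(plane(t,zt(230,530),.011)),loc(plane(s,zs(77,146),.011)))
for z in(.033,.06,.09):print("fin",z,loc(plane(t,(202.1,232.8),z)))
print("side fin top",loc(plane(s,zs(101,38),.09)))
for n,v in(("red",[-.0885,.038]),("knob",[0,-.06]),("hole",[0,0]),("fin",[-.06,-.023]),("fin tgt",[-.06,.038])):print(n,R@v+T)
E
```

```text
pose [0.5019 0.0608] -10.377909031858255
[[ 1.0581 -1.2145]
 [-0.5403  0.2299]
 [ 0.9601  0.2712]
 [-0.9303  1.7775]
 [ 0.3099 -0.3222]
 [-0.7649 -0.6078]
 [-0.9597 -1.0762]
 [ 0.8671  0.9421]]
knob [0.4903 0.0019 0.0812] 0.0015914288567601923 local [ -0.7909 -59.9893]
red [0.4219 0.1154 0.0101] 0.0016248827044770247 local [-88.5474  39.2715]
pointer [0.4183 0.0519 0.0135] 0.0009597427824271858 local [-80.6014 -23.7681]
fin [0.4366 0.0394 0.0933] 0.00403613793691087 local [-60.4181 -32.831 ]
pointer [-80.1041 -23.2846] [-81.9019 -18.4265]
fin 0.033 [-60.8897 -23.4824]
fin 0.06 [-61.5717 -27.8153]
fin 0.09 [-62.3295 -32.6297]
side fin top [-59.5606 -24.1164]
red [0.4217 0.1141]
knob [0.4911 0.0018]
hole [0.5019 0.0608]
fin [0.4387 0.049 ]
fin tgt [0.4497 0.109 ]
```

The fit is consistent (knob height 81 mm, red line 10 mm, stop about -23.5 mm). Moving above the fin.

Request:
servo_tool(plan=[{"xyz":[42.4,-52.8,10],"twist":[0,0,32.9],"jaw":0.2},{"xyz":[42.4,-52.8,10],"twist":[0,0,32.9],"jaw":0.2},{"xyz":[42.4,-52.8,10],"twist":[0,0,32.9],"jaw":0.2},{"xyz":[42.4,-52.8,10],"twist":[0,0,32.9],"jaw":0.2},{"xyz":[42.4,-52.8,10],"twist":[0,0,32.9],"jaw":0.2},{"xyz":[42.4,-52.8,10],"twist":[0,0,32.9],"jaw":0.2},{"xyz":[42.4,-52.8,10],"twist":[0,0,32.9],"jaw":0.2},{"xyz":[42.4,-52.8,10],"twist":[0,0,32.9],"jaw":0.2},{"xyz":[42.4,-52.8,10],"twist":[0,0,32.9],"jaw":0.2},{"xyz":[42.4,-52.8,10],"twist":[0,0,32.9],"jaw":0.2}], newtons=20)

```text
time_s: 0.93
tool_pos: [0.364, -0.2027, 0.3434]
tool_rot: [180.0, 0.0, -10.4]
force: [2.1, -0.4, -0.0]
grip_width: 0.0698
grasp_force: 0.0
```

Request:
servo_tool(plan=[{"xyz":[2.7,-26.3,4.4],"twist":[0,0,0],"jaw":0.2},{"xyz":[2.7,-26.3,4.4],"twist":[0,0,0],"jaw":0.2},{"xyz":[2.7,-26.3,4.4],"twist":[0,0,0],"jaw":0.2},{"xyz":[2.7,-26.3,4.4],"twist":[0,0,0],"jaw":0.2},{"xyz":[2.7,-26.3,4.4],"twist":[0,0,0],"jaw":0.2},{"xyz":[2.7,-26.3,4.4],"twist":[0,0,0],"jaw":0.2},{"xyz":[2.7,-26.3,4.4],"twist":[0,0,0],"jaw":0.2},{"xyz":[2.7,-26.3,4.4],"twist":[0,0,0],"jaw":0.2},{"xyz":[2.7,-26.3,4.4],"twist":[0,0,0],"jaw":0.2},{"xyz":[2.7,-26.3,4.4],"twist":[0,0,0],"jaw":0.2}])

```text
time_s: 1.77
tool_pos: [0.4379, 0.0479, 0.2996]
tool_rot: [179.9, 0.0, -10.5]
force: [0.2, -0.7, -0.1]
grip_width: 0.0697
grasp_force: 0.0
```

```bash
python3 - <<'E'
from cell import env
import cv2,numpy as np
s=env.read_camera("side")["img"];t=env.read_camera("top")["img"]
im=np.zeros((600,800,3),np.uint8)
im[:300,:400]=cv2.resize(s[145:220,180:280],None,fx=4,fy=4); im[:300,400:]=cv2.resize(t[182:257,150:250],None,fx=4,fy=4)
cv2.imwrite("pics/z1.png",im[:300,:,::-1]); print(env.get_obs()["tool_pos"],env.get_obs()["time_s"])
E
```

```text
[0.43802525 0.04740229 0.29980501] 1.8667
```

View pics/z1.png

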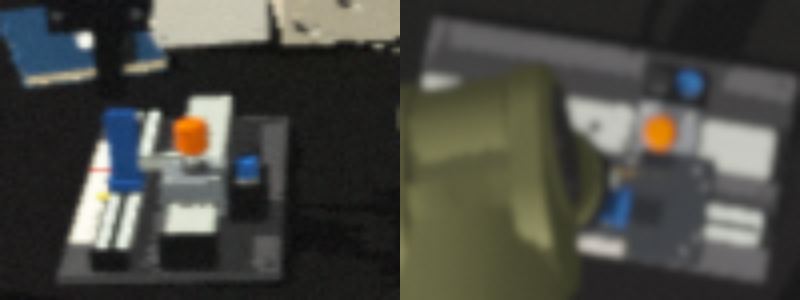

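The fingers hang above the fin (side crop, around (110,60)), with both paths clear. Descending and closing.

Request:
servo_tool(plan=[{"xyz":[0,0,3],"twist":[0,0,0],"jaw":0.2},{"xyz":[0,0,5],"twist":[0,0,0],"jaw":0.3},{"xyz":[0,0,6.4],"twist":[0,0,0],"jaw":0.4},{"xyz":[0,0,6.4],"twist":[0,0,0],"jaw":0.5},{"xyz":[0,0,6.4],"twist":[0,0,0],"jaw":0.6},{"xyz":[0,0,6.4],"twist":[0,0,0],"jaw":0.7},{"xyz":[0,0,6.4],"twist":[0,0,0],"jaw":1},{"xyz":[0,0,6.4],"twist":[0,0,0],"jaw":1},{"xyz":[0,0,6.4],"twist":[0,0,0],"jaw":1},{"xyz":[0,0,6.4],"twist":[0,0,0],"jaw":1}], newtons=20)

```text
time_s: 2.7
tool_pos: [0.4384, 0.049, 0.2364]
tool_rot: [180.0, -0.1, -10.4]
force: [-0.1, -0.1, -0.5]
grip_width: 0.0175
grasp_force: 0.0
```

Request:
servo_tool(plan=[{"xyz":[0,0,0],"twist":[0,0,0],"jaw":1},{"xyz":[0,0,0],"twist":[0,0,0],"jaw":1},{"xyz":[0,0,0],"twist":[0,0,0],"jaw":1},{"xyz":[0,-1,0],"twist":[0,0,0],"jaw":1},{"xyz":[0,-2,0],"twist":[0,0,0],"jaw":1},{"xyz":[0,-3,0],"twist":[0,0,0],"jaw":1},{"xyz":[0,-4,0],"twist":[0,0,0],"jaw":1},{"xyz":[0,-5,0],"twist":[0,0,0],"jaw":1},{"xyz":[0,-5.6,0],"twist":[0,0,0],"jaw":1},{"xyz":[0,-6.1,0],"twist":[0,0,0],"jaw":1}])

```text
time_s: 3.53
tool_pos: [0.4496, 0.1091, 0.2362]
tool_rot: [180.0, -0.0, -10.4]
force: [-1.0, -1.6, 5.8]
grip_width: 0.0119
grasp_force: 20.0
```

```bash
python3 - <<'E'
from cell import env
import cv2,numpy as np
from h import *
P=np.load("pose.npz")
c=env.read_camera("side");pickle.dump(c,open("side2.pkl","wb"));s=c["img"];t=env.read_camera("top")["img"]
im=np.zeros((600,800,3),np.uint8)
im[:,:]=cv2.resize(s[155:215,185:265],None,fx=10,fy=10,interpolation=cv2.INTER_NEAREST)
im[:200,500:]=cv2.resize(t[205:255,150:225],None,fx=4,fy=4)
cv2.imwrite("pics/z2.png",im[:,:,::-1]); o=env.get_obs();print(o["tool_pos"],o["time_s"],o["grip_width"],o["grasp_force"],P["R"].T@(o["tool_pos"][:2]-P["T"]))
E
```

```text
[0.44966841 0.10975635 0.23625374] 3.6333 0.011506551258410646 20.000489421654493 [-0.06020616  0.0387728 ]
```

View pics/z2.png

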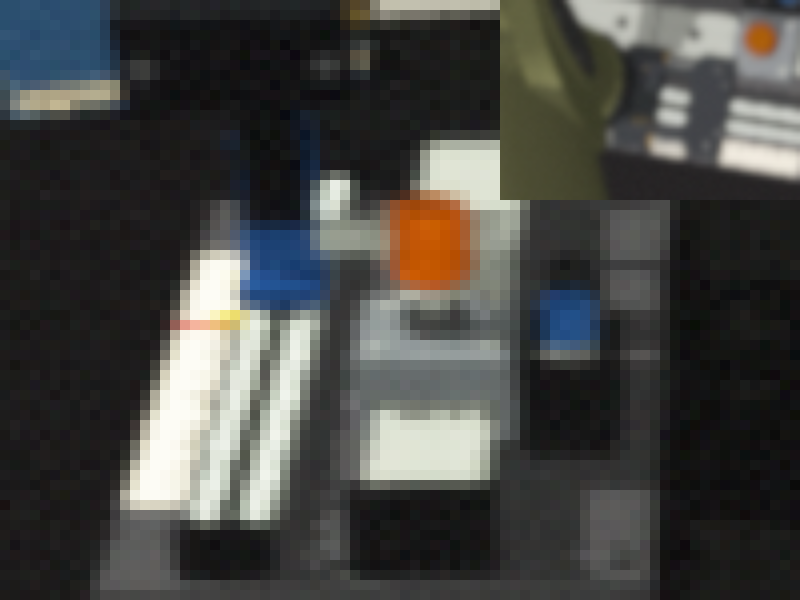

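The yellow pointer (230,318) stands next to the red line (190,325) in this 10x crop, level to within a pixel. Measuring it finely from colour-weighted centroids.

```bash
python3 - <<'E'
from h import *
P=np.load("pose.npz");c=pickle.load(open("side2.pkl","rb"));i=c["img"].astype(int)
np.set_printoptions(precision=1,suppress=True)
print("red-ness");print((i[184:192,200:212,0]-i[184:192,200:212,1]))
print("yellow");print((i[184:192,200:212,1]-i[184:192,200:212,2]))
g=np.mgrid[184:192,200:212]
r=np.clip(i[184:192,200:212,0]-i[184:192,200:212,1]-40,0,None);y=np.clip(i[184:192,200:212,1]-i[184:192,200:212,2]-30,0,None)
for n,w in(("red",r),("yel",y)):
    p=((g[1]*w).sum()/w.sum(),(g[0]*w).sum()/w.sum());print(n,np.array(p))
    for z in(.011,.013):print(z,P["R"].T@(plane(c,p,z)[:2]-P["T"])*1e3)
E
```

```text
red-ness
[[ -2  -1   1   5   3   1   1   1   1 -24 -38 -38]
 [  3   2   1   4   2   1   1   2   2  -9 -23 -25]
 [  4   4  11  12   3   3   6  10  16   8  -5  -9]
 [ -1  13  52  75  65  59  48  42  20   1  -5  -7]
 [  0   3  11   5   3   3   5   8   2  -6  -5  -9]
 [  4   1   3   2   1   1   3   4  -3  -3  -6  -6]
 [  2   4   3   1   1   1   2   4  -1  -4  -4  -3]
 [  1   5   1   1   1   1   3   2  -8  -4  -5  -3]]
yellow
[[  1   0   3  16  11   6   6  11  12 -37 -53 -53]
 [  3   1   7  19  10   7   9  11  19 -10 -29 -38]
 [ -2   1  10  19  10  16  51  96 112  56  13   9]
 [  2   0   9  16  22  34  65  84  73  40  11  17]
 [  2   3  17  12   9  11  14  26  19  19  11  16]
 [ -2   6  21   8   7   9  11  20  12  10  12  14]
 [  1  10  22   6   6  11  15  17  10   9  14  11]
 [  6  16  11   7   7   8  13  13  14   8  13   7]]
red [203.8 187. ]
0.011 [-92.   36.4]
0.013 [-91.3  31.9]
yel [207.4 186.4]
0.011 [-80.2  40.6]
0.013 [-79.5  36.1]
```

Request:
servo_tool(plan=[{"xyz":[0,0,0],"twist":[0,0,0],"jaw":0.6},{"xyz":[0,0,0],"twist":[0,0,0],"jaw":0.5},{"xyz":[0,0,0],"twist":[0,0,0],"jaw":0.4},{"xyz":[0,0,0],"twist":[0,0,0],"jaw":0.4},{"xyz":[0,0,3.2],"twist":[0,0,0],"jaw":0.4},{"xyz":[0,0,-3.2],"twist":[0,0,0],"jaw":0.3},{"xyz":[0,0,-6.4],"twist":[0,0,0],"jaw":0.3},{"xyz":[0,0,-6.4],"twist":[0,0,0],"jaw":0.3}])

```text
time_s: 4.3
tool_pos: [0.451, 0.1098, 0.3032]
tool_rot: [-179.8, -0.2, -10.4]
force: [2.0, 0.7, 1.1]
grip_width: 0.0563
grasp_force: 0.0
```

I made a sign slip there: row 5 went down 3.2 cm. With the jaw open it should have straddled the shoe, but I'll check whether the stop moved. First moving over the knob.

Request:
servo_tool(plan=[{"xyz":[3,4,0],"twist":[0,0,0],"jaw":0.3},{"xyz":[6,8,0],"twist":[0,0,0],"jaw":0.3},{"xyz":[6,9.9,0],"twist":[0,0,0],"jaw":0.3},{"xyz":[6,9.9,0],"twist":[0,0,0],"jaw":0.3},{"xyz":[6,9.9,0],"twist":[0,0,0],"jaw":0.3}])

```text
time_s: 4.72
tool_pos: [0.4903, -0.0016, 0.2993]
tool_rot: [-180.0, 0.1, -10.7]
force: [0.0, 1.0, -0.3]
grip_width: 0.0607
grasp_force: 0.0
```

```bash
python3 - <<'E'
from cell import env
import cv2,numpy as np
from h import *
P=np.load("pose.npz")
c=env.read_camera("side");pickle.dump(c,open("side3.pkl","wb"));s=c["img"];t=env.read_camera("top");pickle.dump(t,open("top3.pkl","wb"));t=t["img"]
im=np.zeros((600,800,3),np.uint8)
im[:300,:400]=cv2.resize(s[160:215,185:258],(400,300),interpolation=cv2.INTER_NEAREST)
im[:300,400:]=cv2.resize(t[185:255,150:243],(400,300),interpolation=cv2.INTER_NEAREST)
cv2.imwrite("pics/z3.png",im[:300,:,::-1]); o=env.get_obs();print(o["tool_pos"],o["time_s"],o["grip_width"],P["R"].T@(o["tool_pos"][:2]-P["T"]))
i=s.astype(int)
r=np.clip(i[184:192,200:212,0]-i[184:192,200:212,1]-40,0,None);y=np.clip(i[184:192,200:212,1]-i[184:192,200:212,2]-30,0,None);g=np.mgrid[184:192,200:212]
for n,w in(("red",r),("yel",y)): print(n,(g[1]*w).sum()/w.sum(),(g[0]*w).sum()/w.sum())
E
```

```text
[0.48998316 0.00156015 0.29957188] 4.8167 0.06065622562043319 [-0.00106047 -0.06039113]
red 204.14754098360655 187.0
yel 207.4142857142857 186.28285714285715
```

View pics/z3.png

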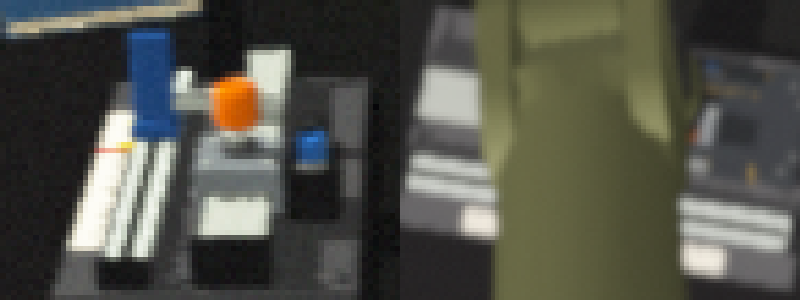

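The stop hasn't shifted, and the knob is under the gripper. The arm hides the line from above, so I'll step aside for one exact top check, since step 1 has to be right before I lift the pin.

Request:
servo_tool(plan=[{"xyz":[0,4,0],"twist":[0,0,0],"jaw":0.3},{"xyz":[0,8,0],"twist":[0,0,0],"jaw":0.3},{"xyz":[0,12,0],"twist":[0,0,0],"jaw":0.3},{"xyz":[0,16,0],"twist":[0,0,0],"jaw":0.3},{"xyz":[0,16,0],"twist":[0,0,0],"jaw":0.3}])

```text
time_s: 5.23
tool_pos: [0.4595, -0.1631, 0.2997]
tool_rot: [179.8, 0.0, -10.9]
force: [0.2, -0.4, -0.7]
grip_width: 0.0607
grasp_force: 0.0
```

```bash
python3 - <<'E'
from cell import env
from h import *
import cv2
P=np.load("pose.npz");c=env.read_camera("top");pickle.dump(c,open("top4.pkl","wb"));i=c["img"].astype(int)
cv2.imwrite("pics/z4.png",cv2.resize(c["img"][195:255,150:230],(800,600),interpolation=cv2.INTER_NEAREST)[:,:,::-1])
np.set_printoptions(precision=1,suppress=True,linewidth=150)
sl=(slice(228,246),slice(172,196))
R=i[sl][...,0]-i[sl][...,1];Y=i[sl][...,1]-i[sl][...,2]
g=np.mgrid[sl]
for n,w in(("red",np.clip(R-30,0,None)),("yel",np.clip(np.minimum(Y,i[sl][...,0]-i[sl][...,2])-30,0,None))):
    p=((g[1]*w).sum()/max(w.sum(),1),(g[0]*w).sum()/max(w.sum(),1))
    print(n,np.array(p),(w>0).sum(),[P["R"].T@(plane(c,p,z)[:2]-P["T"])*1e3 for z in(.011,.013)])
print(env.get_obs()["time_s"],env.get_obs()["tool_pos"])
E
```

```text
red [182.7 239.5] 8 [array([-91.9,  38.7]), array([-91.9,  38.3])]
yel [183.2 236. ] 2 [array([-80.4,  39.2]), array([-80.4,  38.8])]
5.2833 [ 0.5 -0.2  0.3]
```

View pics/z4.png

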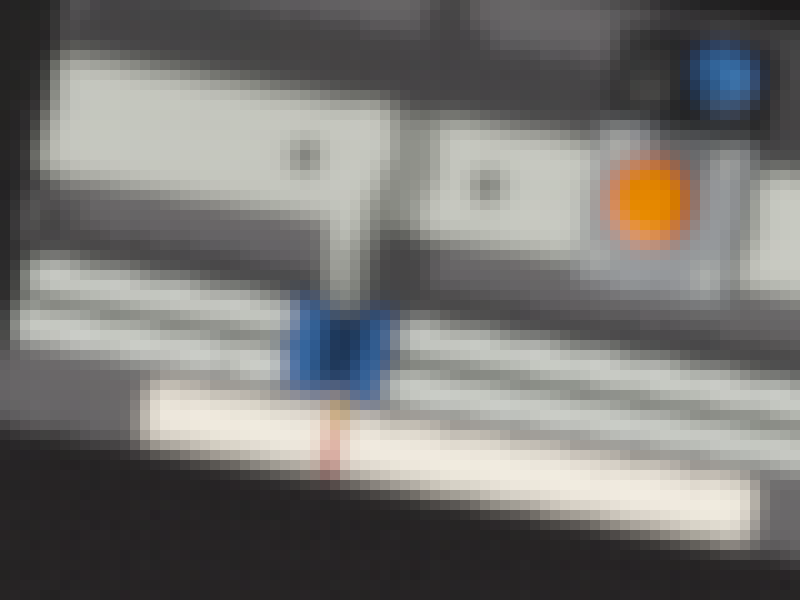

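The top view shows the pointer (335,410) directly in line with the red line (330,455), about 0.5 mm apart. Back over the knob, then down.

Request:
servo_tool(plan=[{"xyz":[0.1,-4,0],"twist":[0,0,0],"jaw":0.3},{"xyz":[0.1,-8,0],"twist":[0,0,0],"jaw":0.3},{"xyz":[0.1,-12,0],"twist":[0,0,0],"jaw":0.3},{"xyz":[0.1,-16,0],"twist":[0,0,0],"jaw":0.3},{"xyz":[0.1,-16,0],"twist":[0,0,0],"jaw":0.3},{"xyz":[0.1,-16,0],"twist":[0,0,0],"jaw":0.3},{"xyz":[0.1,-16,2],"twist":[0,0,0],"jaw":0.3},{"xyz":[0.1,-16,4],"twist":[0,0,0],"jaw":0.3},{"xyz":[0.1,-16,5.3],"twist":[0,0,0],"jaw":0.3},{"xyz":[0.1,-16,5.3],"twist":[0,0,0],"jaw":0.4}])

```text
time_s: 6.12
tool_pos: [0.4895, 0.0006, 0.2441]
tool_rot: [180.0, 0.3, -10.4]
force: [-0.7, 0.2, -0.7]
grip_width: 0.0584
grasp_force: 0.0
```

Request:
servo_tool(plan=[{"xyz":[0,0,0],"twist":[0,0,0],"jaw":0.5},{"xyz":[0,0,0],"twist":[0,0,0],"jaw":0.6},{"xyz":[0,0,0],"twist":[0,0,0],"jaw":0.7},{"xyz":[0,0,0],"twist":[0,0,0],"jaw":0.8},{"xyz":[0,0,0],"twist":[0,0,0],"jaw":0.9},{"xyz":[0,0,0],"twist":[0,0,0],"jaw":1},{"xyz":[0,0,0],"twist":[0,0,0],"jaw":1}], newtons=25)

```text
time_s: 6.7
tool_pos: [0.4919, 0.0017, 0.2477]
tool_rot: [-179.9, -0.1, -10.4]
force: [-0.3, 4.3, 3.5]
grip_width: 0.0252
grasp_force: 25.0
```

The knob is gripped at 25 mm. Lifting the pin 15 mm.

Request:
servo_tool(plan=[{"xyz":[0,0,-0.5],"twist":[0,0,0],"jaw":1},{"xyz":[0,0,-1.0],"twist":[0,0,0],"jaw":1},{"xyz":[0,0,-1.5],"twist":[0,0,0],"jaw":1},{"xyz":[0,0,-1.5],"twist":[0,0,0],"jaw":1},{"xyz":[0,0,-1.5],"twist":[0,0,0],"jaw":1}])

```text
time_s: 7.12
tool_pos: [0.4915, 0.0002, 0.2617]
tool_rot: [180.0, -0.1, -10.4]
force: [5.1, 0.7, -5.3]
grip_width: 0.0253
grasp_force: 25.0
```

```bash
python3 - <<'E'
from cell import env
import cv2
s=env.read_camera("side")["img"]
cv2.imwrite("pics/z5.png",cv2.resize(s[150:215,185:265],(800,600),interpolation=cv2.INTER_NEAREST)[:,:,::-1])
o=env.get_obs();print(o["tool_pos"],o["force"],o["grip_width"],o["grasp_force"],o["time_s"])
E
```

```text
[4.91529638e-01 1.71316448e-04 2.61605970e-01] [ 4.60420927 -0.13075159 -5.93728712] 0.02551580663013662 25.000665485858917 7.1667
```

View pics/z5.png

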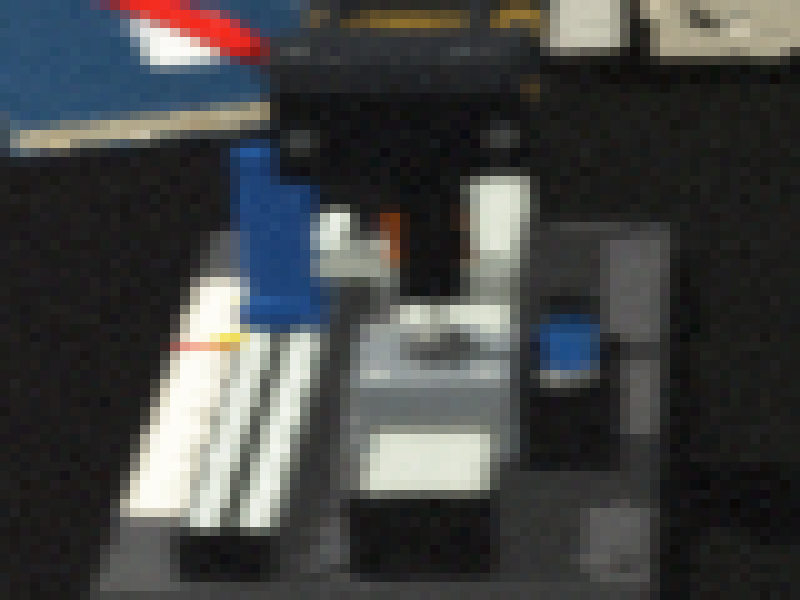

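The pin is out: the spring pull of 5.9 N matches a lift of about 14.5 mm, and the pointer is still on the line at (230,342). Sliding 60 mm.

Request:
servo_tool(plan=[{"xyz":[0,-0.8,-1.5],"twist":[0,0,0],"jaw":1},{"xyz":[0,-1.6,-1.5],"twist":[0,0,0],"jaw":1},{"xyz":[0,-2.4,-1.5],"twist":[0,0,0],"jaw":1},{"xyz":[0,-3.2,-1.5],"twist":[0,0,0],"jaw":1},{"xyz":[0,-4,-1.5],"twist":[0,0,0],"jaw":1},{"xyz":[0,-4.8,-1.5],"twist":[0,0,0],"jaw":1},{"xyz":[0,-5.5,-1.5],"twist":[0,0,0],"jaw":1},{"xyz":[0,-5.8,-1.5],"twist":[0,0,0],"jaw":1},{"xyz":[0,-6,-1.5],"twist":[0,0,0],"jaw":1},{"xyz":[0,-6,-1.5],"twist":[0,0,0],"jaw":1}])

```text
time_s: 8.0
tool_pos: [0.5011, 0.0606, 0.2749]
tool_rot: [-180.0, 0.2, -10.3]
force: [2.2, -1.3, -26.0]
grip_width: 0.0253
grasp_force: 25.0
```

I repeated the lift by mistake, since rows are relative to the new call. The knob is at its upper stop and the fingers slipped about 1 cm up on it. Lowering slowly into the hole and checking.

Request:
servo_tool(plan=[{"xyz":[0,0,0.4],"twist":[0,0,0],"jaw":1},{"xyz":[0,0,0.8],"twist":[0,0,0],"jaw":1},{"xyz":[0,0,1.2],"twist":[0,0,0],"jaw":1},{"xyz":[0,0,1.5],"twist":[0,0,0],"jaw":1},{"xyz":[0,0,1.8],"twist":[0,0,0],"jaw":1},{"xyz":[0,0,1.8],"twist":[0,0,0],"jaw":1}])

```text
time_s: 8.5
tool_pos: [0.5015, 0.0613, 0.2595]
tool_rot: [-180.0, 0.2, -10.3]
force: [-5.7, 0.9, -4.6]
grip_width: 0.0251
grasp_force: 25.0
```

```bash
python3 - <<'E'
from cell import env
from h import *
import cv2
P=np.load("pose.npz")
s=env.read_camera("side")["img"]
cv2.imwrite("pics/z6.png",cv2.resize(s[150:215,185:265],(800,600),interpolation=cv2.INTER_NEAREST)[:,:,::-1])
o=env.get_obs();print(o["tool_pos"],o["force"],o["grip_width"],o["grasp_force"],o["time_s"],P["R"].T@(o["tool_pos"][:2]-P["T"])*1e3)
E
```

```text
[0.50151825 0.0613617  0.25963672] [-5.77132746  0.60467076 -5.33038229] 0.02513060055730899 24.999117851257324 8.55 [-0.48672221  0.51005209]
```

View pics/z6.png

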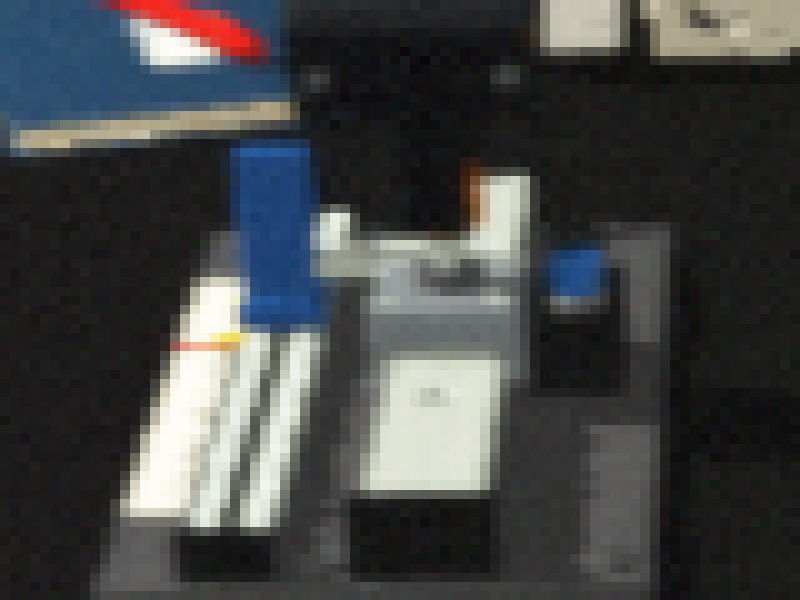

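The carriage has moved on, the stop is still on its line (230,340), and the knob is still partly up (pull 5 N). Continuing down, watching the force.

Request:
servo_tool(plan=[{"xyz":[0,0,0.15],"twist":[0,0,0],"jaw":1},{"xyz":[0,0,0.3],"twist":[0,0,0],"jaw":1},{"xyz":[0,0,0.3],"twist":[0,0,0],"jaw":1},{"xyz":[0,0,0.3],"twist":[0,0,0],"jaw":1}])

```text
time_s: 8.88
tool_pos: [0.5015, 0.0614, 0.2569]
tool_rot: [-180.0, 0.2, -10.3]
force: [-6.3, 1.3, -5.2]
grip_width: 0.0257
grasp_force: 25.0
```

Request:
servo_tool(plan=[{"xyz":[0,0,0.15],"twist":[0,0,0],"jaw":1},{"xyz":[0,0,0.3],"twist":[0,0,0],"jaw":1},{"xyz":[0,0,0.3],"twist":[0,0,0],"jaw":1},{"xyz":[0,0,0.3],"twist":[0,0,0],"jaw":1}])

```text
time_s: 9.22
tool_pos: [0.5019, 0.0622, 0.2562]
tool_rot: [180.0, 0.1, -10.3]
force: [-12.4, 1.4, 12.5]
grip_width: 0.0255
grasp_force: 25.0
```

The knob is now bottomed (+12.5 N press). I'll test the lock by easing x and nudging y by 3 mm, where a home pin should resist strongly.

Request:
servo_tool(plan=[{"xyz":[-0.1,0.3,0],"twist":[0,0,0],"jaw":1},{"xyz":[-0.1,0.3,0],"twist":[0,0,0],"jaw":1},{"xyz":[-0.1,0.3,0],"twist":[0,0,0],"jaw":1}])

```text
time_s: 9.47
tool_pos: [0.501, 0.0607, 0.2563]
tool_rot: [-179.8, -0.0, -10.3]
force: [-9.6, 4.2, 8.1]
grip_width: 0.0251
grasp_force: 25.0
```

Request:
servo_tool(plan=[{"xyz":[0,-0.3,0],"twist":[0,0,0],"jaw":1},{"xyz":[0,-0.3,0],"twist":[0,0,0],"jaw":1},{"xyz":[0,-0.3,0],"twist":[0,0,0],"jaw":1}])

```text
time_s: 9.72
tool_pos: [0.5014, 0.0626, 0.2562]
tool_rot: [-179.9, 0.0, -10.3]
force: [-9.8, 2.2, 9.3]
grip_width: 0.0251
grasp_force: 25.0
```

```bash
python3 - <<'E'
from cell import env
from h import *
import cv2
P=np.load("pose.npz")
c=env.read_camera("side");s=c["img"];o=env.get_obs()
print(o["tool_pos"],o["force"],o["grip_width"],o["grasp_force"],o["time_s"],P["R"].T@(o["tool_pos"][:2]-P["T"])*1e3)
def proj(l,z):
    w=P["R"]@(np.array(l)/1e3)+P["T"];q=c["camera_matrix"]@(c["R"]@np.r_[w,z]+c["t"]);return (q[:2]/q[2]).round(1)
for h in(0,.012):print("predicted knob underside/top near rim",h,proj((12,-6),.068+h),proj((12,-6),.094+h))
h=cv2.cvtColor(s,cv2.COLOR_RGB2HSV);m=cv2.inRange(h,(4,130,60),(20,255,255))[160:195,218:245]
y,x=np.nonzero(m);print("orange rows",y.min()+160,y.max()+160,"cols",x.min()+218,x.max()+218)
cv2.imwrite("pics/z7.png",cv2.resize(s[155:215,190:260],(700,600),interpolation=cv2.INTER_NEAREST)[:,:,::-1])
E
```

```text
[0.50143712 0.06262908 0.25624211] [-9.25344061  2.3733379   8.27818489] 0.025653402240016422 25.001376271247864 9.7667 [-0.79483994  1.74209038]
predicted knob underside/top near rim 0 [232.5 175.7] [232.1 168.4]
predicted knob underside/top near rim 0.012 [232.4 172.4] [232.  164.9]
orange rows 168 173 cols 231 232
```

View pics/z7.png

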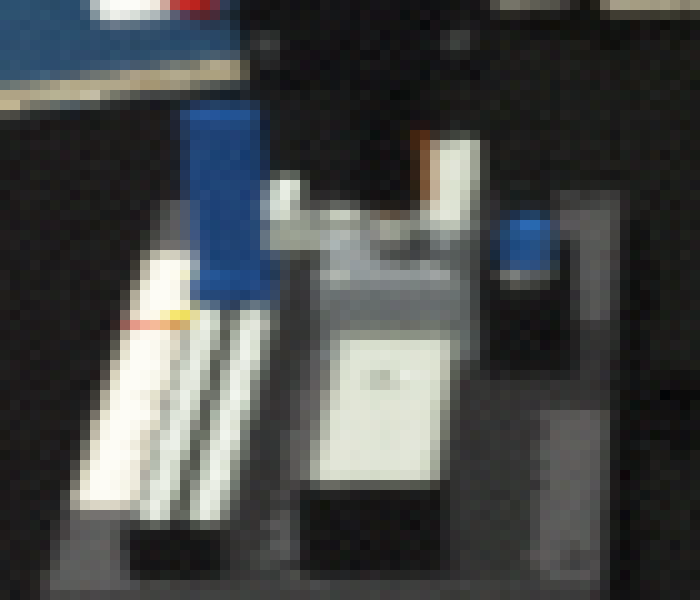

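The image fits a home pin: the orange spans rows 168–176 and the prediction is 168–176, while a pin resting on the rail would give 165–172. The pointer is on the line. The nudge was inconclusive, so I'll repeat it with a larger one away from the stop.

Request:
servo_tool(plan=[{"xyz":[0,0.3,0],"twist":[0,0,0],"jaw":1},{"xyz":[0,0.7,0],"twist":[0,0,0],"jaw":1},{"xyz":[0,0.7,0],"twist":[0,0,0],"jaw":1},{"xyz":[0,0.7,0],"twist":[0,0,0],"jaw":1}])

```text
time_s: 10.1
tool_pos: [0.5005, 0.0593, 0.2563]
tool_rot: [-179.5, -0.1, -10.2]
force: [-6.6, 11.0, 4.5]
grip_width: 0.0258
grasp_force: 25.0
```

The side force rises to 11 N against about 1.5 N of slide friction, so the pin is locked in the hole. Recentring with a light down-press, then handing in.

Request:
servo_tool(plan=[{"xyz":[-0.1,-0.4,0],"twist":[0,0,0],"jaw":1},{"xyz":[-0.1,-0.7,0.05],"twist":[0,0,0],"jaw":1},{"xyz":[-0.1,-0.7,0.05],"twist":[0,0,0],"jaw":1},{"xyz":[-0.1,-0.7,0.05],"twist":[0,0,0],"jaw":1},{"xyz":[-0.1,-0.7,0.05],"twist":[0,0,0],"jaw":1}])

```text
time_s: 10.52
tool_pos: [0.501, 0.063, 0.2562]
tool_rot: [-179.9, -0.1, -10.3]
force: [-7.9, 2.8, 9.9]
grip_width: 0.025
grasp_force: 25.0
```

```bash
python3 -c "
from cell import env
print(env.sign_off())"
```

```text
the job is handed in; nothing more can be done
None
```

I handed the job in at about 10.5 s; the sign-off gave no verdict. By my last checks the stop's pointer is on the red line, the carriage is locked in the next hole with the pin home, and the knob is gripped at 25 N with about 10 N of downward press. On the way I made two wrong moves, an extra 3 cm dip with the jaw open at the stop and an over-lift that slipped the grip about 1 cm up the knob, and neither shifted the stop.

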